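Set out the desk things on the home-office sideboard

ROBOT

A 6-joint arm with a two-finger parallel gripper is mounted at the origin on the work surface. World frame = base frame: x ahead of the robot, y to its left, z up, the work surface at z = 0. Lengths are in m, angles in rad, forces in N, time in s.
With the tool pointing down it reaches from about 0.425 to 1.125 m from the base axis. Payload 14.9 kg.
Tool frame: the origin (TCP) lies midway between the tips of the shut fingers; the grasp point (between the pads) lies 19 mm behind it; z points along the fingers, y is the line along which they close (so a half turn about z gives the same grasp; the last joint's range is limited). The gripper opens to 91 mm and grips with 3 to 60 N. Pads are 32 mm wide; open, the fingers measure 118 mm over their backs; the gripper's body (76 mm by 178 mm) begins 60 mm behind the grasp point.
Start: joints at [1.222, 0.379, 1.734, -0, 1.028, -0.033], TCP at [0.217, 0.665, 0.186] pointing down, gripper open.
Joint ranges: [-2.77, 2.77], [-0.74, 2.19], [0, 2.66], [-1.06, 4.2], [0.31, 2.87], [-3.08, 3.08]. Speed limits (rad/s): [1.89, 1.89, 2.39, 3.14, 3.14, 3.14].

INTERFACE

Orientations are given as a unit quaternion [w, x, y, z].
In Python, from workcell import * gives the robot as it stands.
- The arm moves only by the tool step_arm, never from a script. Its argument "commands" is a list of rows, each a list of 2 entries, a list of its own where there are three numbers: the shift along the tool's x, y, z in units of 100 mm (1.0 is 100 mm), then the turn, a rotation vector about the tool's x, y, z in units of 4 degrees (1.0 is 4 degrees). A call has 1 to 12 rows; each row shifts and turns the commanded pose from where the row before left it, along the tool's axes as they then stand; what a row does not reach is not made up. A row lasts 1/10 s, in which the tool goes at most 50 mm and 8.59 degrees, less where a joint would pass 70% of its speed; a pose out of reach is approached as far as the arm can. A call with a number of a shift or a turn outside -1 to 1 is refused whole. A call with a gripper value outside its range is refused whole. "claw" is the closure in counts, from 0 (fully open) to 255 (shut), set as the call begins (left out, the last holds). The fingers move at their own pace and stop on an object; "force" is the grip in N (left out, the last holds). Time passes only in rows, so rows that do not move let the fingers close. It gives the time, the measured TCP pose, the force, the opening and the grip force at its end, in the units of the state.
- sense(): the state, without advancing time (a new reading comes with each control period).
- snapshot(name): name is "side" or "top"; returns the picture (400x640x3 uint8, blue, green, red); there is no depth.
- get_calibration(name): a dict with "K" (3x3 intrinsics, pixels), "dist" ([k1, k2, p1, p2, k3] as OpenCV has them; the pictures are not rectified), "rvec" (rotation vector, rad) and "tvec" (3), from world to camera coordinates, as OpenCV has them. Camera axes: x right, y down, z forward; pixel columns grow to the right and rows downward; lengths in m; the calibration is good to about 2 mm. A picture is of the moment at which its call begins. get_calibration takes no time and is no camera call.
- close_job(): hands the job in; it is judged then, once.
Trained networks look in the newest picture that a camera, given by its name, has taken for a name from the list of things; names that differ only in an ending like _2 or _b are one class to them, and where a whole thing is asked for, a point or a joint stands for the part that bears it (a point fixed in the world has none). Each returns a list of dicts, best first, with "conf" (0 to 1); they miss things now and then, are a little off and sometimes report something else, mostly with a low value. They report only what shows in the picture. A call takes as long as a camera call. They do not tell look-alikes from the thing itself.
- find_in(camera, query): "xyz" ([x, y, z] in m, in world coordinates, good to about 4 mm: the middle of the surface that is visible of it).
The state is a dict: "clock": time; "joints": joint angles; "joint_velocities": joint speeds; "tau": joint torques, N m; "tcp_pos": TCP position; "tcp_rot": TCP orientation; "ft_force": force on the tool from outside, world axes, zero at the start; "ft_torque": the same for the moment, N m; "width": finger opening in m; "grasp_force": force on a finger pad.
Only numpy, scipy, OpenCV 4.12 (cv2) and the standard library are available. Lean on these libraries where they do the work, as an engineer would, in place of code of your own. Each camera call takes 0.05 s, during which the arm holds its last target. There are 200 camera calls.

TASK

Left, right and in front are as seen from the robot: stand the white cup on the middle of the left one of the two grey coasters and the amber jar on the middle of the right one, and seat the aluminium pen pot fully home in its round wooden stand, turned so that its flat side matches the flat of the recess. Put the light wooden box on the table straight in front of the left coaster (on the robot's side of it), square to the table and with a gap of about 2 cm to the coaster, and stand the steel tin upright on the middle of the box. Leave the mouse and the stapler where they are, and let go of everything.

Things in the scene. Friction and masses are not known exactly. Their poses are not given: they have to be found in the camera images.
- pot: Plain aluminium pen pot, loose, empty and open at the top, D-shaped seen from above: a round of 28 mm radius about the origin's vertical axis, cut by an upright flat face 16 mm from the axis on its own +x side (43.5 mm across from the flat to the round back, 56 mm the other way). 70 mm tall, walls 3 mm, 0.12 kg. Upright at the start; origin at the centre of its underside, z up.
- cup: White ceramic cup without a handle, loose, open at the top, round, 64 mm in diameter at the rim and narrower at the foot, 70 mm tall, about 0.18 kg. Upright at the start; origin at the centre of its underside, z up.
- jar: Amber glass candle jar with a closed wooden lid and a paper label, loose, round, 60 mm in diameter, 65 mm tall, about 0.2 kg. Upright at the start; origin at the centre of its underside, z up.
- woodbox: Light wooden box, closed (its lid does not open), loose, with a thin dark line around it; 58 x 58 mm and 45 mm tall, about 0.15 kg, flat top. Its x and y axes are square to its sides; any of its four sides may face forward. Upright at the start; origin at the centre of its underside, z up.
- tin: Small closed round steel tin, loose, 44 mm in diameter, 30 mm tall, about 0.08 kg; the smallest of the things. Upright at the start; origin at the centre of its underside, z up.
- stand: Pen pot's stand, fixed: round dark wooden ring, 97 mm outer diameter, 22 mm tall, with a D-shaped recess whose cork floor is 8 mm above the table (14 mm deep). Recess radius 31.5 mm, flat wall 19.5 mm from the centre on the stand's own +x side: 3.5 mm of play round the pot, which fits with its +x along the stand's +x. Origin at the centre of the underside, z up.
- coaster_a: One of two identical round grey felt coasters, 90 mm in diameter, 4 mm thick, fixed to the table. Origin at the centre of its underside, its axes along the table's (x away from the robot, y to the robot's left). It may be the left or the right one.
- coaster_b: The other grey coaster, the same in every way. The left coaster is the one with the greater y.
- mouse: Bystander: grey computer mouse, loose, 100 x 58 mm, 32 mm tall, at the right; to be left where it is. Origin at the centre of its underside.
- stapler: Bystander: red and black stapler, loose, 135 mm long, 36 mm wide, 44 mm tall, at the left; to be left where it is. Origin at the centre of its underside.
There are look-alikes about, which are no part of the job. Leave any purple or yellow look-alike of the woodbox alone.

How it is judged:
At the end, for the whole second after the job is handed in: Cup and jar within 15 mm of the centres of left and right coaster; pot home (4 mm) in stand, centred to 6 mm, flats within 0.3 rad; box on table 80-118 mm in front of left coaster (centres), 18 mm sideways, square to 0.2 rad; tin on box within 13 mm; all upright to 0.1 rad, released, at rest (((y of coaster_a in the frame of coaster_b above 0 m and horizontal distance between cup and coaster_a below 0.015 m and z of cup in the frame of coaster_a between 0.002 and 0.008 m and horizontal distance between jar and coaster_b below 0.015 m and z of jar in the frame of coaster_b between 0.002 and 0.008 m and x of woodbox in the frame of coaster_a between -0.118 and -0.08 m and y of woodbox in the frame of coaster_a between -0.018 and 0.018 m) or (y of coaster_b in the frame of coaster_a above 0 m and horizontal distance between cup and coaster_b below 0.015 m and z of cup in the frame of coaster_b between 0.002 and 0.008 m and horizontal distance between jar and coaster_a below 0.015 m and z of jar in the frame of coaster_a between 0.002 and 0.008 m and x of woodbox in the frame of coaster_b between -0.118 and -0.08 m and y of woodbox in the frame of coaster_b between -0.018 and 0.018 m)) and (angle between the x axis of woodbox and the x axis of coaster_a, either way round below 0.2 rad or angle between the y axis of woodbox and the x axis of coaster_a, either way round below 0.2 rad) and height (world z) of woodbox below 0.005 m and horizontal distance between tin and woodbox below 0.013 m and z of tin in the frame of woodbox between 0.042 and 0.049 m and horizontal distance between pot and stand below 0.006 m and z of pot in the frame of stand below 0.012 m and angle between the x axis of pot and the x axis of stand, either way round below 0.3 rad and angle between each of pot, cup, jar, woodbox, tin's own z axis and vertical below 0.1 rad and linear speed of each of pot, cup, jar, woodbox, tin below 0.02 m/s); the robot touches nothing.
It fails at once if the mouse or the stapler is moved by more than 20 mm (distance of any of mouse, stapler from where it was at the start of the episode above 0.02 m).
It also fails if it takes over 120 s, if anything falls off the work surface, if the arm or the gripper's body presses on something with over 40 N, if the wrist force passes 120 N, or if a joint passes its speed limit or range.

## Working session

There is one attempt and no reset: what is moved stays moved. The work goes in short steps, Python scripts to look and compute and a tool call to move; the robot and the scene stay as the last step left them, time stands still between calls to the robot, and variables do not carry over. Pictures are saved under pics/ and viewed, at most 17 in all, crops included, and the job is handed in when it is done.

Besides the shell and the picture viewer there is one more tool, called after ">>>" in YAML: its name, and indented under it one key for each argument. step_arm: Moves the arm, as the interface text tells. Shifts and turns lie within -1 to 1; 1 stands for 100 mm of shift or 4 degrees of turn. Its arguments: {"type":"object","properties":{"commands":{"type":"array"},"claw":{"type":"number"},"force":{"type":"number"}},"required":["commands"]}

```bash
mkdir -p pics; ls; python3 - <<'E'
from workcell import *
import cv2
for c in ("top","side"):
    cv2.imwrite(f"pics/{c}0.png",snapshot(c))
    for q in ["pot","cup","jar","woodbox","tin","stand","coaster_a","mouse","stapler"]:
        print(c,q,[([round(float(v),3) for v in d["xyz"]],round(float(d["conf"]),2)) for d in find_in(c,q)])
s=sense();print(s)
for c in ("top","side"): print(get_calibration(c))
E
```

```text
pics
top pot [([0.436, 0.322, 0.041], 0.74)]
top cup [([0.443, 0.178, 0.023], 0.87)]
top jar [([0.635, 0.019, 0.005], 0.57)]
top woodbox [([0.338, 0.09, 0.043], 0.96), ([0.445, 0.018, 0.044], 0.92), ([0.324, -0.162, 0.048], 0.77), ([0.55, -0.085, 0.044], 0.73)]
top tin [([0.412, -0.345, 0.03], 0.74), ([0.444, 0.021, 0.045], 0.33)]
top stand [([0.62, -0.227, 0.027], 0.84)]
top coaster_a [([0.637, 0.021, 0.005], 0.88), ([0.624, 0.236, 0.001], 0.78)]
top mouse [([0.545, -0.429, 0.032], 0.82)]
top stapler [([0.545, 0.443, 0.049], 0.69)]
side pot [([0.427, 0.302, 0.044], 0.62)]
side cup [([0.434, 0.157, 0.045], 0.71)]
side jar [([0.419, -0.184, 0.041], 0.58)]
side woodbox [([0.54, -0.101, 0.043], 0.93), ([0.435, 0.006, 0.038], 0.81), ([0.308, -0.178, 0.042], 0.79)]
side tin [([0.406, -0.356, 0.028], 0.57)]
side stand []
side coaster_a [([0.619, 0.23, 0.005], 0.78), ([0.635, 0.016, 0.005], 0.56)]
side mouse [([0.535, -0.444, 0.023], 0.76), ([0.546, 0.437, 0.031], 0.33)]
side stapler [([0.547, 0.434, 0.03], 0.6)]
{'clock': 1.0, 'joints': array([ 1.22168644e+00,  3.78904734e-01,  1.73423119e
[... 628 characters left out ...]
ay([[440.94547151,   0.        , 317.50494409],
       [  0.        , 440.94547151, 196.87822513],
       [  0.        ,   0.        ,   1.        ]]), 'dist': array([-0.01414971,  0.        ,  0.        ,  0.        ,  0.        ]), 'rvec': array([ 2.19988286, -2.17554126,  0.08277219]), 'tvec': array([-0.0056081 ,  0.48043142,  1.33325166])}
{'K': array([[378.10760628,   0.        , 319.78900108],
       [  0.        , 378.10760628, 199.00535117],
       [  0.        ,   0.        ,   1.        ]]), 'dist': array([-0.03915116,  0.        ,  0.        ,  0.        ,  0.        ]), 'rvec': array([ 2.01414056, -0.73433204,  0.40693312]), 'tvec': array([-0.35912303,  0.20194759,  0.81307392])}
```

View pics/top0.png

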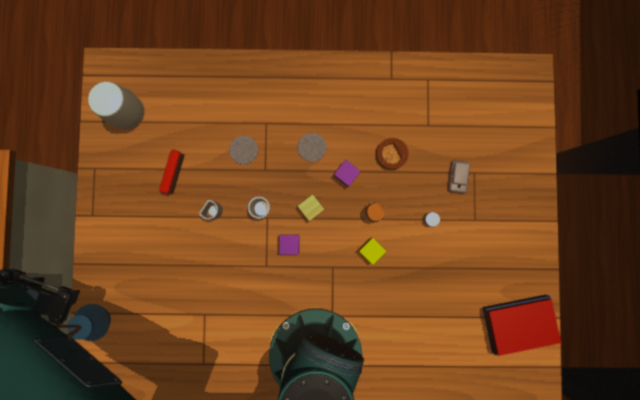

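View pics/side0.png

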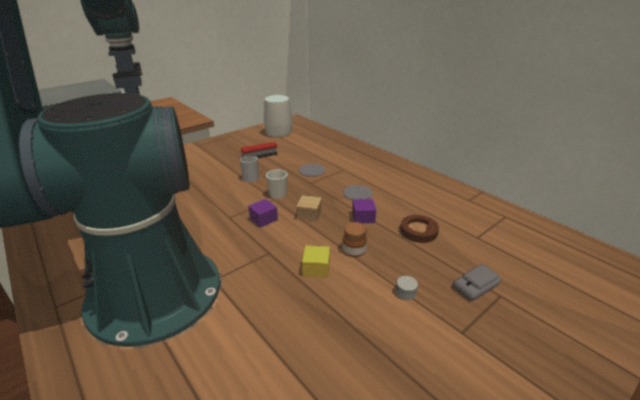

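Top view: the woodbox candidates are light wood (311,208), yellow (372,251) and purple (347,173) and (289,244). I choose (311,208), and side (309,208) agrees that it's plain wood. The other things are pot (210,210), cup (259,208), jar (375,212), tin (432,219), left coaster (244,150), right coaster (312,148) and stand (392,154). Next is a close crop to check.

```bash
cat > h.py <<'E'
from workcell import *
import cv2, numpy as np
def cal(c):
    d=get_calibration(c); R=cv2.Rodrigues(np.array(d["rvec"],float))[0]
    return d,R
def pix(c,P):
    d,R=cal(c)
    return cv2.projectPoints(np.array(P,float).reshape(-1,3),d["rvec"],d["tvec"],d["K"],d["dist"])[0].reshape(-1,2)
def world(c,uv,z):
    d,R=cal(c)
    n=cv2.undistortPoints(np.array(uv,float).reshape(-1,1,2),d["K"],d["dist"]).reshape(-1,2)
    r=np.c_[n,np.ones(len(n))]@R; o=-R.T@np.array(d["tvec"]).ravel()
    return o+r*((z-o[2])/r[:,2])[:,None]
def ortho(img,c,x0,x1,y0,y1,z,s):
    """metric overhead map at height z, s px per m; up = +x, left = +y"""
    xs=np.arange(x1,x0,-1/s); ys=np.arange(y1,y0,-1/s)
    Y,X=np.meshgrid(ys,xs); p=pix(c,np.c_[X.ravel(),Y.ravel(),np.full(X.size,z)]).astype(np.float32)
    return cv2.remap(img,p[:,0].reshape(X.shape),p[:,1].reshape(X.shape),cv2.INTER_CUBIC)
E
python3 - <<'E'
from h import *
im=cv2.imread("pics/top0.png")
d,R=cal("top");print("cam",-R.T@np.array(d["tvec"]).ravel())
t=[("pot",.436,.322,.07),("stand",.62,-.227,.022),("box",.445,.018,.045),("cup",.443,.178,.07),("jar",.42,-.17,.065),("tin",.412,-.345,.03),("ca",.624,.236,.004),("cb",.637,.02,.004)]
rows=[]
for n,x,y,z in t:
    o=ortho(im,"top",x-.06,x+.06,y-.06,y+.06,z,1600)[:192,:192]
    for k in range(1,6): # 2 cm grid
        cv2.line(o,(k*32,0),(k*32,6),(255,255,255),1);cv2.line(o,(0,k*32),(6,k*32),(255,255,255),1)
    cv2.putText(o,n,(8,185),0,.5,(255,255,255),1);rows.append(o)
cv2.imwrite("pics/m0.png",np.vstack([np.hstack(rows[:4]),np.hstack(rows[4:])]))
E
```

```text
cam [0.38499781 0.0058199  1.36387265]
```

View pics/m0.png

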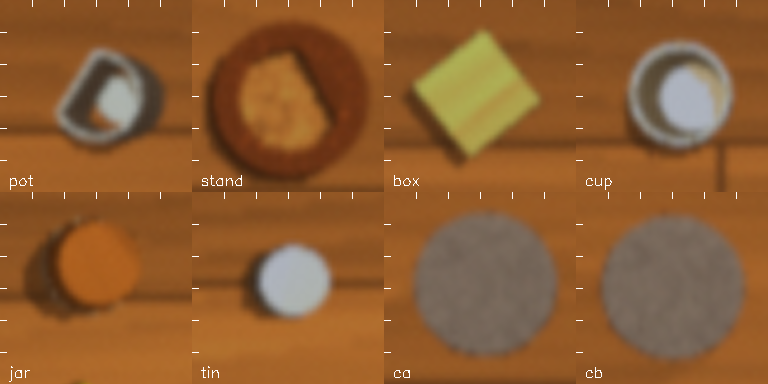

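Top view: the crop shows the box with a light wood grain, and the pot's flat facing upper left (yaw ≈57°). The stand's flat faces upper right (≈-62°). I'll overlay model outlines to check these estimates.

```bash
cat >> h.py <<'E'
def dshape(x,y,yaw,r,f):
    a0=np.arccos(f/r); a=np.linspace(a0,2*np.pi-a0,60)+np.radians(yaw)
    p=np.c_[x+r*np.cos(a),y+r*np.sin(a)]; return np.r_[p,p[:1]]
def circ(x,y,r): return dshape(x,y,0,r,r*.9999)
def box(x,y,yaw,s):
    a=np.radians(yaw+45+90*np.arange(5)); return np.c_[x+s*.7071*np.cos(a),y+s*.7071*np.sin(a)]
def tile(im,cam,cx,cy,outl,h=.06,z=0,n=256,name=""):
    s=n/(2*h); o=ortho(im,cam,cx-h,cx+h,cy-h,cy+h,z,s)[:n,:n].copy()
    d,R=cal(cam); c=-R.T@np.array(d["tvec"]).ravel()
    for p,zz,col in outl:
        q=c[:2]+(p-c[:2])*(c[2]-z)/(c[2]-zz)   # project outline at zz onto plane z
        uv=np.c_[(cy+h-q[:,1])*s,(cx+h-q[:,0])*s].astype(int)
        cv2.polylines(o,[uv],False,col,1,cv2.LINE_AA)
    cv2.putText(o,name,(5,n-8),0,.5,(255,255,255),1); return o
G=(0,255,0);B=(255,255,0)
E
cat > ov.py <<'E'
from h import *
im=cv2.imread("pics/top0.png")
px,py,pw=.4367,.3198,57; sx,sy,sw=.6175,-.229,-62.5
T=[tile(im,"top",px,py,[(dshape(px,py,pw,.028,.016),.07,G)],name="pot"),
tile(im,"top",sx,sy,[(circ(sx,sy,.0485),.022,G),(dshape(sx,sy,sw,.0315,.0195),.022,B)],name="stand"),
tile(im,"top",.446,.02,[(box(.446,.02,39.4,.058),.045,G)],name="box"),
tile(im,"top",.4436,.1724,[(circ(.4436,.1724,.032),.07,G)],name="cup"),
tile(im,"top",.435,-.171,[(circ(.435,-.171,.03),.05,G),(circ(.435,-.171,.026),.065,B)],name="jar"),
tile(im,"top",.4164,-.349,[(circ(.4164,-.349,.022),.03,G)],name="tin")]
cv2.imwrite("pics/ov.png",np.vstack([np.hstack(T[:3]),np.hstack(T[3:])]))
S=cv2.imread("pics/side0.png")
print("stand hdg check")
E
python3 ov.py
```

```text
stand hdg check
```

View pics/ov.png

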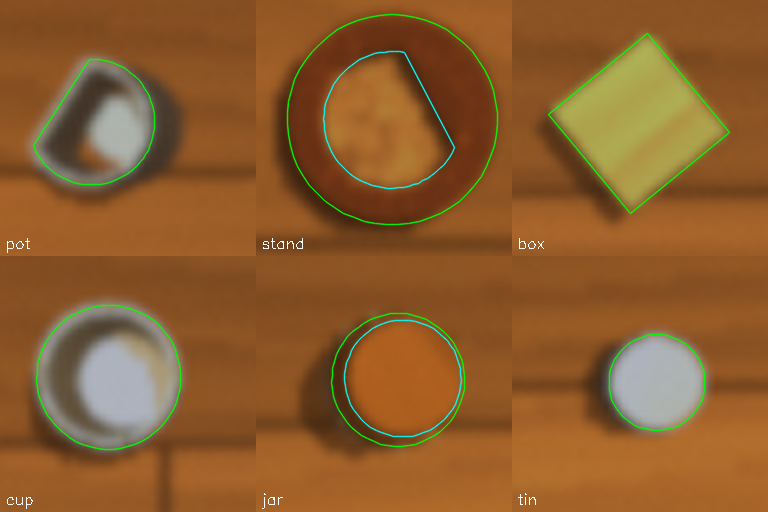

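>>> step_arm:
  commands:
    - [[0,0,0],[0,0,0.93]]
    - [[0,0,0],[0,0,0.93]]
    - [[0,0,0],[0,0,0.93]]
    - [[0,0,0],[0,0,0.93]]
  claw: 0
  force: 15

```text
clock: 1.4
tcp_pos: [0.2174, 0.6654, 0.1864]
tcp_rot: [0.0, 0.285, 0.959, -0.0]
ft_force: [-0.1, 0.5, 0.5]
width: 0.0911
grasp_force: 0.0
```

The outlines fit to about 1 mm. Next I move above the pot.

```bash
cat > plan.py <<'E'
import sys,numpy as np
from workcell import sense
from scipy.spatial.transform import Rotation as Ro
s=sense(); w,x,y,z=s["tcp_rot"]; M=Ro.from_quat([x,y,z,w]).as_matrix(); p=s["tcp_pos"]
yaw=np.degrees(np.arctan2(M[1,1],M[0,1]))
print("tcp",p.round(4),"yaw",yaw.round(1),"w",round(s["width"],4))
for a in sys.argv[1:]:
    X,Y,Z,W=map(float,a.split(","))
    d=[X,Y,Z]-p; t=(W-yaw+90)%180-90 if abs(W)<900 else 0
    if len(sys.argv)>2: t=W-yaw
    print("shift now",(M.T@d*10).round(3),"turn z",round(-t/4,3),"| shift after turn",((M@Ro.from_euler('z',-t,degrees=True).as_matrix()).T@d*10).round(3))
    p=np.array([X,Y,Z]); M=M@Ro.from_euler('z',-t,degrees=True).as_matrix(); yaw+=t
E

```

>>> step_arm:
  commands:
    - [[-0.372,-0.176,0],[0,0,0]]
    - [[-0.372,-0.176,0],[0,0,0]]
    - [[-0.372,-0.176,0],[0,0,0]]
    - [[-0.372,-0.176,0],[0,0,0]]
    - [[-0.372,-0.176,0],[0,0,0]]
    - [[-0.372,-0.176,0],[0,0,0]]
    - [[-0.372,-0.176,0],[0,0,0]]
    - [[-0.372,-0.176,0],[0,0,0]]
    - [[-0.372,-0.176,0],[0,0,0]]
    - [[-0.372,-0.176,0],[0,0,0]]
    - [[0,0,0],[0,0,0]]
    - [[0,0,0],[0,0,0]]

```text
clock: 2.6
tcp_pos: [0.4341, 0.3149, 0.1866]
tcp_rot: [0.0, 0.285, 0.959, 0.0]
ft_force: [-0.3, 0.3, -0.0]
width: 0.0912
grasp_force: 0.0
```

```bash
python3 plan.py .4327,.3155,.033,57
```

```text
tcp [0.4341 0.3149 0.1866] yaw 56.9 w 0.0912
shift now [ 0.015 -0.003  1.536] turn z -0.021 | shift after turn [ 0.015 -0.003  1.536]
```

Descend, then close.

>>> step_arm:
  commands:
    - [[0.015,0,0.3],[0,0,0]]
    - [[0,0,0.3],[0,0,0]]
    - [[0,0,0.3],[0,0,0]]
    - [[0,0,0.3],[0,0,0]]
    - [[0,0,0.2],[0,0,0]]
    - [[0,0,0.136],[0,0,0]]
    - [[0,0,0],[0,0,0]]
    - [[0,0,0],[0,0,0]]

```text
clock: 3.4
tcp_pos: [0.4325, 0.3168, 0.0334]
tcp_rot: [0.0, 0.284, 0.959, 0.0]
ft_force: [-0.6, 0.4, 0.2]
width: 0.0915
grasp_force: 0.0
```

>>> step_arm:
  commands:
    - [[0,0,0],[0,0,0]]
    - [[0,0,0],[0,0,0]]
    - [[0,0,0],[0,0,0]]
    - [[0,0,0],[0,0,0]]
    - [[0,0,0],[0,0,0]]
    - [[0,0,0],[0,0,0]]
    - [[0,0,0],[0,0,0]]
    - [[0,0,0],[0,0,0]]
  claw: 255
  force: 15

```text
clock: 4.2
tcp_pos: [0.4325, 0.3161, 0.0329]
tcp_rot: [0.0, 0.284, 0.959, -0.0]
ft_force: [-0.9, -1.0, 1.2]
width: 0.0436
grasp_force: 15.0
```

>>> step_arm:
  commands:
    - [[0,0,-0.2],[0,0,0]]
    - [[0,0,-0.3],[0,0,0]]
    - [[0,0,-0.3],[0,0,1]]
    - [[0,0,-0.3],[0,0,1]]
    - [[0,0,-0.1],[0,0,1]]
    - [[0,0,0],[0,0,1]]
    - [[0,0,0],[0,0,1]]
    - [[0,0,0],[0,0,1]]
    - [[0,0,0],[0,0,1]]
    - [[0,0,0],[0,0,1]]
    - [[0,0,0],[0,0,1]]
    - [[0,0,0],[0,0,1]]

```text
clock: 5.4
tcp_pos: [0.4323, 0.316, 0.1526]
tcp_rot: [-0.0, 0.596, 0.803, -0.0]
ft_force: [-0.1, 0.0, -1.4]
width: 0.0437
grasp_force: 15.0
```

>>> step_arm:
  commands:
    - [[0,0,0],[0,0,1]]
    - [[0,0,0],[0,0,1]]
    - [[0,0,0],[0,0,1]]
    - [[0,0,0],[0,0,1]]
    - [[0,0,0],[0,0,1]]
    - [[0,0,0],[0,0,1]]
    - [[0,0,0],[0,0,1]]
    - [[0,0,0],[0,0,1]]
    - [[0,0,0],[0,0,1]]
    - [[0,0,0],[0,0,1]]
    - [[0,0,0],[0,0,1]]
    - [[0,0,0],[0,0,1]]

```text
clock: 6.6
tcp_pos: [0.4322, 0.316, 0.1526]
tcp_rot: [0.0, 0.871, 0.491, -0.0]
ft_force: [-1.2, -0.4, -1.1]
width: 0.0435
grasp_force: 15.0
```

>>> step_arm:
  commands:
    - [[0,0,0],[0,0,1]]
    - [[0,0,0],[0,0,1]]
    - [[0,0,0],[0,0,1]]
    - [[0,0,0],[0,0,1]]
    - [[0,0,0],[0,0,1]]
    - [[0,0,0],[0,0,1]]
    - [[0,0,0],[0,0,1]]
    - [[0,0,0],[0,0,0.9]]
    - [[0,0,0],[0,0,0]]
    - [[0,0,0],[0,0,0]]

```text
clock: 7.6
tcp_pos: [0.4323, 0.316, 0.1527]
tcp_rot: [0.0, 0.971, 0.238, -0.0]
ft_force: [0.7, -0.2, -1.2]
width: 0.0435
grasp_force: 15.0
```

```bash
python3 plan.py .6147,-.2237,.153,-62.5 .6147,-.2237,.04,-62.5
```

```text
tcp [0.4323 0.316  0.1527] yaw -62.5 w 0.0435
shift now [-8.780e-01  5.629e+00 -2.000e-03] turn z 0.009 | shift after turn [-8.75e-01  5.63e+00 -2.00e-03]
shift now [ 0.   -0.    1.13] turn z -0.0 | shift after turn [ 0.   -0.    1.13]
```

>>> step_arm:
  commands:
    - [[-0.055,0.35,0],[0,0,0]]
    - [[-0.055,0.35,0],[0,0,0]]
    - [[-0.055,0.35,0],[0,0,0]]
    - [[-0.055,0.35,0],[0,0,0]]
    - [[-0.055,0.35,0],[0,0,0]]
    - [[-0.055,0.35,0],[0,0,0]]
    - [[-0.055,0.35,0],[0,0,0]]
    - [[-0.055,0.35,0],[0,0,0]]
    - [[-0.055,0.35,0],[0,0,0]]
    - [[-0.055,0.35,0],[0,0,0]]
    - [[-0.055,0.35,0],[0,0,0]]
    - [[-0.055,0.35,0],[0,0,0]]

```text
clock: 8.8
tcp_pos: [0.5675, -0.0886, 0.1528]
tcp_rot: [-0.0, 0.971, 0.238, -0.0]
ft_force: [-0.1, 0.6, -1.2]
width: 0.0432
grasp_force: 15.0
```

>>> step_arm:
  commands:
    - [[-0.055,0.35,0],[0,0,0]]
    - [[-0.055,0.35,0],[0,0,0]]
    - [[-0.055,0.35,0],[0,0,0]]
    - [[-0.05,0.38,0.2],[0,0,0]]
    - [[0,0,0.3],[0,0,0]]
    - [[0,0,0.1],[0,0,0]]
    - [[0,0,0],[0,0,0]]
    - [[0,0,0],[0,0,0]]
    - [[0,0,0],[0,0,0]]
    - [[0,0,0],[0,0,0]]

```text
clock: 9.8
tcp_pos: [0.6147, -0.2237, 0.0941]
tcp_rot: [0.001, 0.971, 0.237, 0.001]
ft_force: [-0.2, -0.9, -0.3]
width: 0.0433
grasp_force: 15.0
```

```bash
python3 plan.py .6147,-.2237,.06,-62.5 .6147,-.2237,.041,-62.5; python3 - <<'E'
from h import *
im=snapshot("side"); cv2.imwrite("pics/s1.png",im)
sx,sy,sw=.6175,-.229,-62.5
z=sense()["tcp_pos"][2]-.033
u,v=pix("side",[[sx,sy,.05]])[0].astype(int)
k=6; M=np.float32([[k,0,-k*(u-55)],[0,k,-k*(v-50)]])
o=cv2.warpAffine(im,M,(660,560),flags=cv2.INTER_CUBIC)
for p,zz,c in [(dshape(sx,sy,sw,.0315,.0195),.022,B),(dshape(sx,sy,sw,.028,.016),z,G),(dshape(sx,sy,sw,.028,.016),z+.07,G),(circ(sx,sy,.0485),.022,G)]:
    q=pix("side",np.c_[p,np.full(len(p),zz)]); q=(q-[u-55,v-50])*k
    cv2.polylines(o,[q.astype(int)],False,c,1,cv2.LINE_AA)
cv2.imwrite("pics/s1c.png",o)
E
```

```text
tcp [ 0.6147 -0.2237  0.0941] yaw -62.5 w 0.0433
shift now [-0.001 -0.001  0.341] turn z -0.008 | shift after turn [-0.001 -0.001  0.341]
shift now [-0.   -0.    0.19] turn z -0.0 | shift after turn [-0.   -0.    0.19]
```

View pics/s1c.png

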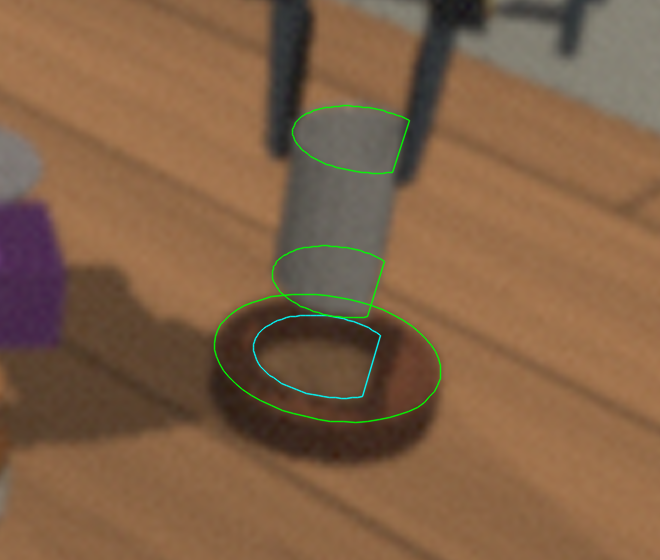

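The pot lines up with the recess to about 1 mm, so I lower it.

>>> step_arm:
  commands:
    - [[0,0,0.15],[0,0,0]]
    - [[0,0,0.1],[0,0,0]]
    - [[0,0,0.08],[0,0,0]]
    - [[0,0,0.05],[0,0,0]]
    - [[0,0,0.05],[0,0,0]]
    - [[0,0,0.05],[0,0,0]]
    - [[0,0,0],[0,0,0]]

```text
clock: 10.55
tcp_pos: [0.6138, -0.2238, 0.0442]
tcp_rot: [-0.0, 0.971, 0.237, -0.0]
ft_force: [0.2, 0.9, -1.1]
width: 0.0434
grasp_force: 15.0
```

>>> step_arm:
  commands:
    - [[0,0,0.02],[0,0,0]]
    - [[0,0,0.015],[0,0,0]]
    - [[0,0,0],[0,0,0]]
    - [[0,0,0],[0,0,0]]

```text
clock: 10.95
tcp_pos: [0.6142, -0.2239, 0.0415]
tcp_rot: [0.0, 0.971, 0.237, 0.0]
ft_force: [0.0, -0.1, -1.1]
width: 0.0434
grasp_force: 15.0
```

>>> step_arm:
  commands:
    - [[0,0,0.005],[0,0,0]]
    - [[0,0,0],[0,0,0]]
    - [[0,0,0],[0,0,0]]
    - [[0,0,0],[0,0,0]]
    - [[0,0,0],[0,0,0]]
    - [[0,0,0],[0,0,0]]
    - [[0,0,0],[0,0,0]]
    - [[0,0,0],[0,0,0]]
  claw: 0

```text
clock: 11.75
tcp_pos: [0.6141, -0.2239, 0.0408]
tcp_rot: [0.0, 0.971, 0.237, 0.0]
ft_force: [0.7, 1.1, 0.2]
width: 0.0912
grasp_force: 0.0
```

>>> step_arm:
  commands:
    - [[0,0,-0.2],[0,0,0]]
    - [[0,0,-0.3],[0,0,0]]
    - [[0,0,-0.3],[0,0,0]]
    - [[0,0,-0.3],[0,0,0]]
    - [[0,0,0],[0,0,-1]]
    - [[0,0,0],[0,0,-1]]
    - [[0,0,0],[0,0,-1]]
    - [[0,0,0],[0,0,-1]]
    - [[0,0,0],[0,0,-1]]
    - [[0,0,0],[0,0,-1]]
    - [[0,0,0],[0,0,-1]]

```text
clock: 12.85
tcp_pos: [0.6141, -0.2239, 0.1508]
tcp_rot: [0.0, 0.885, 0.466, 0.0]
ft_force: [-0.0, 0.1, -0.4]
width: 0.0913
grasp_force: 0.0
```

```bash
python3 plan.py .435,-.171,.15,-34.5
```

```text
tcp [ 0.6141 -0.2239  0.1508] yaw -34.4 w 0.0913
shift now [-0.575 -1.776  0.008] turn z 0.023 | shift after turn [-0.578 -1.775  0.008]
```

>>> step_arm:
  commands:
    - [[-0.115,-0.355,0],[0,0,0]]
    - [[-0.115,-0.355,0],[0,0,0]]
    - [[-0.115,-0.355,0],[0,0,0]]
    - [[-0.115,-0.355,0],[0,0,0]]
    - [[-0.115,-0.356,0],[0,0,0]]
    - [[0,0,0],[0,0,1]]
    - [[0,0,0],[0,0,1]]
    - [[0,0,0],[0,0,1]]
    - [[0,0,0],[0,0,1]]
    - [[0,0,0],[0,0,1]]
    - [[0,0,0],[0,0,0]]

```text
clock: 13.95
tcp_pos: [0.4353, -0.1705, 0.1509]
tcp_rot: [0.0, 0.953, 0.304, 0.0]
ft_force: [-0.3, -0.5, 1.0]
width: 0.0913
grasp_force: 0.0
```

```bash
python3 plan.py .435,-.171,.018,-54.5; python3 - <<'E'
from h import *
im=snapshot("top"); cv2.imwrite("pics/top1.png",im)
sx,sy,sw=.6175,-.229,-62.5
o=tile(im,"top",sx,sy,[(circ(sx,sy,.0485),.022,G),(dshape(sx,sy,sw,.028,.016),.078,B)],n=384)
s=snapshot("side"); u,v=pix("side",[[sx,sy,.04]])[0]; 
p=cv2.resize(s[int(v)-40:int(v)+40,int(u)-40:int(u)+40],(384,384),interpolation=cv2.INTER_CUBIC)
cv2.imwrite("pics/st1.png",np.hstack([o,p]))
E
```

```text
tcp [ 0.4353 -0.1705  0.1509] yaw -54.6 w 0.0913
shift now [-0.005  0.002  1.329] turn z -0.035 | shift after turn [-0.005  0.002  1.329]
```

View pics/st1.png

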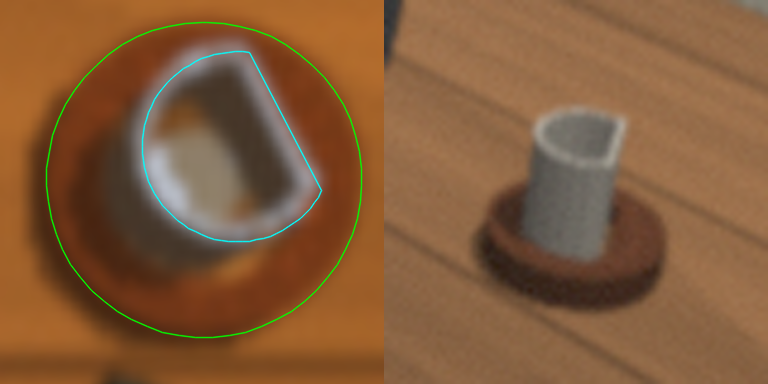

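The pot is seated: its rim matches the z=78 mm outline within about 2 mm and the flat is aligned. Next is the jar.

>>> step_arm:
  commands:
    - [[0,0,0.3],[0,0,0]]
    - [[0,0,0.3],[0,0,0]]
    - [[0,0,0.3],[0,0,0]]
    - [[0,0,0.25],[0,0,0]]
    - [[0,0,0.18],[0,0,0]]
    - [[0,0,0],[0,0,0]]

```text
clock: 14.65
tcp_pos: [0.4338, -0.1698, 0.016]
tcp_rot: [-0.001, 0.952, 0.305, -0.001]
ft_force: [-0.4, 0.7, 0.3]
width: 0.0912
grasp_force: 0.0
```

>>> step_arm:
  commands:
    - [[0,0,0],[0,0,0]]
    - [[0,0,0],[0,0,0]]
    - [[0,0,0],[0,0,0]]
    - [[0,0,0],[0,0,0]]
    - [[0,0,0],[0,0,0]]
    - [[0,0,0],[0,0,0]]
  claw: 255
  force: 15

```text
clock: 15.25
tcp_pos: [0.4357, -0.1707, 0.0182]
tcp_rot: [0.0, 0.953, 0.304, 0.0]
ft_force: [1.2, -1.1, 4.5]
width: 0.0527
grasp_force: 15.0
```

>>> step_arm:
  commands:
    - [[0,0,-0.2],[0,0,0]]
    - [[0,0,-0.3],[0,0,0]]
    - [[0,0,-0.3],[0,0,0]]
    - [[0,0,-0.3],[0,0,0]]
    - [[0,0,0],[0,0,0]]

```text
clock: 15.75
tcp_pos: [0.4371, -0.1713, 0.1311]
tcp_rot: [0.002, 0.953, 0.304, 0.002]
ft_force: [0.7, -0.7, -3.3]
width: 0.0527
grasp_force: 15.0
```

```bash
python3 plan.py .6375,.019,.1276,-54.5
```

```text
tcp [ 0.4371 -0.1713  0.1311] yaw -54.6 w 0.0527
shift now [ 2.736 -0.389  0.04 ] turn z -0.018 | shift after turn [ 2.736 -0.385  0.04 ]
```

```bash
python3 - <<'E'
from h import *
s=snapshot("side"); cv2.imwrite("pics/s2.png",s); p=sense()["tcp_pos"]; u,v=pix("side",[p])[0].astype(int)
cv2.imwrite("pics/s2c.png",cv2.resize(s[v-50:v+50,u-50:u+50],(500,500),interpolation=cv2.INTER_CUBIC))
E
```

```text
(no output)
```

View pics/s2c.png

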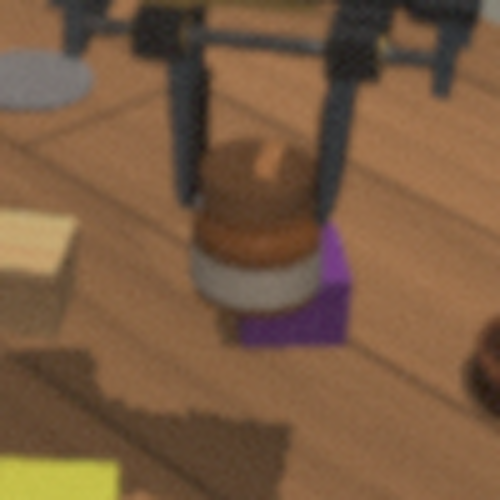

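The jar hangs upright, held by its lid. I carry it to the right coaster.

>>> step_arm:
  commands:
    - [[0.304,-0.043,0],[0,0,0]]
    - [[0.304,-0.043,0],[0,0,0]]
    - [[0.304,-0.043,0],[0,0,0]]
    - [[0.304,-0.043,0],[0,0,0]]
    - [[0.304,-0.043,0],[0,0,0]]
    - [[0.304,-0.043,0],[0,0,0]]
    - [[0.304,-0.043,0],[0,0,0]]
    - [[0.304,-0.043,0],[0,0,0]]
    - [[0.304,-0.043,0],[0,0,0]]
    - [[0,0,0.2],[0,0,0]]
    - [[0,0,0.2],[0,0,0]]
    - [[0,0,0],[0,0,0]]

```text
clock: 17.0
tcp_pos: [0.6328, 0.0198, 0.0833]
tcp_rot: [-0.001, 0.953, 0.304, -0.003]
ft_force: [-1.2, -0.3, -2.1]
width: 0.0528
grasp_force: 15.0
```

```bash
python3 plan.py .6375,.019,.0225,-54.5
```

```text
tcp [0.6328 0.0198 0.0833] yaw -54.6 w 0.0528
shift now [0.037 0.037 0.608] turn z -0.014 | shift after turn [0.037 0.037 0.608]
```

>>> step_arm:
  commands:
    - [[0,0,0.1],[0,0,0]]
    - [[0,0,0.1],[0,0,0]]
    - [[0,0,0.1],[0,0,0]]
    - [[0,0,0],[0,0,0]]
    - [[0,0,0],[0,0,0]]
    - [[0,0,0],[0,0,0]]

```text
clock: 17.6
tcp_pos: [0.6361, 0.0196, 0.0583]
tcp_rot: [0.0, 0.953, 0.304, 0.0]
ft_force: [0.2, -0.3, -2.0]
width: 0.0526
grasp_force: 15.0
```

```bash
python3 plan.py .6375,.019,.0225,-54.5
```

```text
tcp [0.6361 0.0196 0.0583] yaw -54.6 w 0.0526
shift now [0.008 0.013 0.358] turn z -0.019 | shift after turn [0.008 0.013 0.358]
```

>>> step_arm:
  commands:
    - [[0.008,0.013,0.1],[0,0,0]]
    - [[0,0,0.1],[0,0,0]]
    - [[0,0,0.08],[0,0,0]]
    - [[0,0,0.04],[0,0,0]]
    - [[0,0,0.03],[0,0,0]]
    - [[0,0,0],[0,0,0]]
    - [[0,0,0],[0,0,0]]
    - [[0,0,0],[0,0,0]]

```text
clock: 18.4
tcp_pos: [0.6373, 0.0191, 0.023]
tcp_rot: [0.0, 0.953, 0.304, 0.0]
ft_force: [-0.5, -0.5, -3.2]
width: 0.0528
grasp_force: 15.0
```

>>> step_arm:
  commands:
    - [[0,0,0],[0,0,0]]
    - [[0,0,0],[0,0,0]]
    - [[0,0,0],[0,0,0]]
    - [[0,0,0],[0,0,0]]
    - [[0,0,0],[0,0,0]]
    - [[0,0,-0.1],[0,0,0]]
    - [[0,0,-0.3],[0,0,0]]
    - [[0,0,-0.3],[0,0,0]]
    - [[0,0,-0.3],[0,0,0]]
    - [[0,0,-0.2],[0,0,0]]
    - [[0,0,0],[0,0,0]]
  claw: 0

```text
clock: 19.5
tcp_pos: [0.639, 0.0191, 0.1467]
tcp_rot: [0.001, 0.953, 0.304, 0.002]
ft_force: [0.6, -0.4, -0.5]
width: 0.0915
grasp_force: 0.0
```

```bash
python3 plan.py .4436,.1724,.142,-54.5
```

```text
tcp [0.639  0.0191 0.1467] yaw -54.6 w 0.0915
shift now [-0.704 -2.382  0.037] turn z -0.018 | shift after turn [-0.701 -2.383  0.037]
```

>>> step_arm:
  commands:
    - [[-0.09,-0.3,0],[0,0,0]]
    - [[-0.09,-0.3,0],[0,0,0]]
    - [[-0.09,-0.3,0],[0,0,0]]
    - [[-0.09,-0.3,0],[0,0,0]]
    - [[-0.09,-0.3,0],[0,0,0]]
    - [[-0.09,-0.3,0],[0,0,0]]
    - [[-0.09,-0.3,0],[0,0,0]]
    - [[-0.074,-0.282,0],[0,0,0]]
    - [[0,0,0],[0,0,0]]
    - [[0,0,0],[0,0,0]]
    - [[0,0,0],[0,0,0]]
    - [[0,0,0],[0,0,0]]

```text
clock: 20.7
tcp_pos: [0.4422, 0.1719, 0.1427]
tcp_rot: [0.0, 0.953, 0.304, -0.0]
ft_force: [-0.2, 0.0, -0.3]
width: 0.0911
grasp_force: 0.0
```

```bash
python3 plan.py .4436,.1724,.028,-54.5
```

```text
tcp [0.4422 0.1719 0.1427] yaw -54.6 w 0.0911
shift now [0.014 0.004 1.147] turn z -0.031 | shift after turn [0.014 0.004 1.147]
```

>>> step_arm:
  commands:
    - [[0.014,0.004,0.2],[0,0,0]]
    - [[0,0,0.3],[0,0,0]]
    - [[0,0,0.3],[0,0,0]]
    - [[0,0,0.2],[0,0,0]]
    - [[0,0,0.147],[0,0,0]]
    - [[0,0,0],[0,0,0]]
    - [[0,0,0],[0,0,0]]

```text
clock: 21.4
tcp_pos: [0.4434, 0.1726, 0.0283]
tcp_rot: [0.0, 0.953, 0.304, -0.0]
ft_force: [-0.2, -0.1, -0.1]
width: 0.0916
grasp_force: 0.0
```

>>> step_arm:
  commands:
    - [[0,0,0],[0,0,0]]
    - [[0,0,0],[0,0,0]]
    - [[0,0,0],[0,0,0]]
    - [[0,0,0],[0,0,0]]
    - [[0,0,0],[0,0,0]]
    - [[0,0,0],[0,0,0]]
  claw: 255
  force: 15

```text
clock: 22.0
tcp_pos: [0.4435, 0.1729, 0.0285]
tcp_rot: [0.0, 0.953, 0.304, 0.0]
ft_force: [0.5, -2.3, 6.4]
width: 0.0632
grasp_force: 15.0
```

>>> step_arm:
  commands:
    - [[0,0,-0.2],[0,0,0]]
    - [[0,0,-0.2],[0,0,0]]
    - [[0,0,-0.3],[0,0,0]]
    - [[0,0,-0.2],[0,0,0]]
    - [[0,0,0],[0,0,0]]
    - [[0,0,0],[0,0,0]]
    - [[0,0,0],[0,0,0]]
    - [[0,0,0],[0,0,0]]

```text
clock: 22.8
tcp_pos: [0.4424, 0.1726, 0.117]
tcp_rot: [0.0, 0.953, 0.304, -0.001]
ft_force: [0.6, -0.0, -1.5]
width: 0.063
grasp_force: 15.0
```

```bash
python3 plan.py .626,.232,.119,-54.5
```

```text
tcp [0.4424 0.1726 0.117 ] yaw -54.6 w 0.063
shift now [ 1.841  0.58  -0.024] turn z -0.018 | shift after turn [ 1.84   0.583 -0.024]
```

>>> step_arm:
  commands:
    - [[0.2,0.064,0],[0,0,0]]
    - [[0.205,0.064,0],[0,0,0]]
    - [[0.205,0.064,0],[0,0,0]]
    - [[0.205,0.064,0],[0,0,0]]
    - [[0.205,0.064,0],[0,0,0]]
    - [[0.205,0.064,0],[0,0,0]]
    - [[0.205,0.065,0],[0,0,0]]
    - [[0.205,0.065,0.1],[0,0,0]]
    - [[0.205,0.065,0.2],[0,0,0]]
    - [[0,0,0.1],[0,0,0]]
    - [[0,0,0],[0,0,0]]
    - [[0,0,0],[0,0,0]]

```text
clock: 24.0
tcp_pos: [0.6256, 0.232, 0.0776]
tcp_rot: [0.0, 0.953, 0.304, -0.001]
ft_force: [0.4, 0.1, -1.3]
width: 0.0636
grasp_force: 15.0
```

>>> step_arm:
  commands:
    - [[0,0,0],[0,0,0]]
    - [[0,0,0],[0,0,0]]
    - [[0,0,0],[0,0,0]]
    - [[0,0,0],[0,0,0]]

```text
clock: 24.4
tcp_pos: [0.6267, 0.2323, 0.0786]
tcp_rot: [0.0, 0.953, 0.304, 0.0]
ft_force: [-0.7, 0.3, -1.3]
width: 0.0639
grasp_force: 15.0
```

```bash
python3 plan.py .626,.232,.0335,-54.5;  python3 - <<'E'
from h import *
s=snapshot("side"); cv2.imwrite("pics/s3.png",s); p=sense()["tcp_pos"]; u,v=pix("side",[p])[0].astype(int)
cv2.imwrite("pics/s3c.png",cv2.resize(s[v-40:v+40,u-40:u+40],(480,480),interpolation=cv2.INTER_CUBIC))
E
```

```text
tcp [0.6267 0.2323 0.0786] yaw -54.6 w 0.0639
shift now [-0.007 -0.001  0.451] turn z -0.018 | shift after turn [-0.007 -0.001  0.451]
```

View pics/s3c.png

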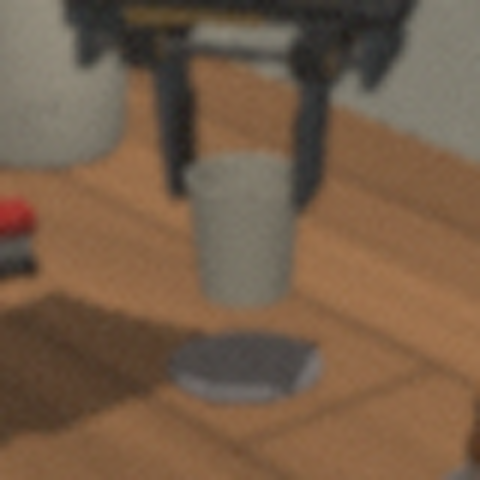

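The cup is slipping slowly in the grip (the width is creeping up). I tighten the grip and lower until I feel contact.

>>> step_arm:
  commands:
    - [[-0.007,0,0.1],[0,0,0]]
    - [[0,0,0.05],[0,0,0]]
    - [[0,0,0],[0,0,0]]
  force: 20

```text
clock: 24.75
tcp_pos: [0.6252, 0.2316, 0.0617]
tcp_rot: [0.0, 0.953, 0.304, -0.001]
ft_force: [-0.2, -0.4, -2.4]
width: 0.0634
grasp_force: 20.0
```

```bash
python3 - <<'E'
from h import *
s=snapshot("side"); p=sense()["tcp_pos"]; print(p,sense()["width"])
u,v=pix("side",[[.626,.232,.03]])[0].astype(int)
o=cv2.resize(s[v-40:v+40,u-40:u+40],(560,560),interpolation=cv2.INTER_CUBIC)
for z,c in ((.02,G),(.01,B),(.09,G),(.08,B)):
    r=.024 if z<.05 else .032
    q=circ(.626,.232,r); q=(pix("side",np.c_[q,np.full(len(q),z)])-[u-40,v-40])*7
    cv2.polylines(o,[q.astype(int)],True,c,1,cv2.LINE_AA)
cv2.imwrite("pics/s4.png",o)
E
```

```text
[0.62549878 0.23172127 0.06229712] 0.06338960263774347
```

View pics/s4.png

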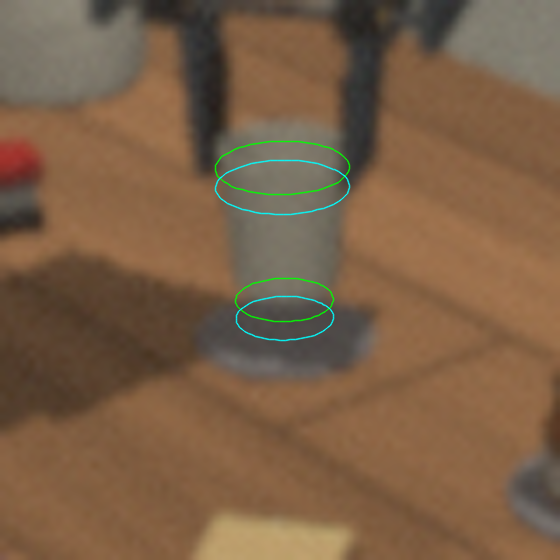

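The cup bottom is at about 31 mm, so it has hardly slipped. I lower it 27 mm.

>>> step_arm:
  commands:
    - [[0,0,0.1],[0,0,0]]
    - [[0,0,0.1],[0,0,0]]
    - [[0,0,0.05],[0,0,0]]
    - [[0,0,0.02],[0,0,0]]
    - [[0,0,0],[0,0,0]]
    - [[0,0,0],[0,0,0]]

```text
clock: 25.4
tcp_pos: [0.6262, 0.232, 0.0363]
tcp_rot: [0.0, 0.953, 0.304, 0.0]
ft_force: [0.1, -0.3, -1.9]
width: 0.0628
grasp_force: 20.0
```

>>> step_arm:
  commands:
    - [[0,0,0.02],[0,0,0]]
    - [[0,0,0],[0,0,0]]
    - [[0,0,0],[0,0,0]]

```text
clock: 25.7
tcp_pos: [0.626, 0.2319, 0.0342]
tcp_rot: [-0.0, 0.953, 0.304, 0.0]
ft_force: [-0.0, -1.0, -2.6]
width: 0.0632
grasp_force: 20.0
```

>>> step_arm:
  commands:
    - [[0,0,0.015],[0,0,0]]
    - [[0,0,0],[0,0,0]]
    - [[0,0,0],[0,0,0]]

```text
clock: 26.0
tcp_pos: [0.6261, 0.2319, 0.0327]
tcp_rot: [-0.0, 0.953, 0.304, 0.0]
ft_force: [0.4, 0.7, -1.5]
width: 0.0632
grasp_force: 20.0
```

>>> step_arm:
  commands:
    - [[0,0,0.006],[0,0,0]]
    - [[0,0,0],[0,0,0]]
    - [[0,0,0],[0,0,0]]
    - [[0,0,0],[0,0,0]]
    - [[0,0,0],[0,0,0]]
    - [[0,0,0],[0,0,0]]
    - [[0,0,-0.1],[0,0,0]]
    - [[0,0,-0.3],[0,0,0]]
    - [[0,0,-0.3],[0,0,0]]
    - [[0,0,-0.3],[0,0,0]]
    - [[0,0,0],[0,0,0]]
    - [[0,0,0],[0,0,0]]
  claw: 0
  force: 15

```text
clock: 27.2
tcp_pos: [0.6264, 0.232, 0.1331]
tcp_rot: [0.0, 0.953, 0.304, 0.001]
ft_force: [-0.5, -0.7, -0.3]
width: 0.0913
grasp_force: 0.0
```

```bash
python3 plan.py .446,.02,.13,-50.6 .446,.02,.01,-50.6
```

```text
tcp [0.6264 0.232  0.1331] yaw -54.6 w 0.0913
shift now [-2.698  0.682  0.027] turn z -0.994 | shift after turn [-2.739  0.493  0.027]
shift now [-2.0e-03 -1.0e-03  1.2e+00] turn z -0.0 | shift after turn [-2.0e-03 -1.0e-03  1.2e+00]
```

>>> step_arm:
  commands:
    - [[0,0,0],[0,0,-1]]
    - [[-0.304,0.055,0],[0,0,0]]
    - [[-0.304,0.055,0],[0,0,0]]
    - [[-0.304,0.055,0],[0,0,0]]
    - [[-0.304,0.055,0],[0,0,0]]
    - [[-0.304,0.055,0],[0,0,0]]
    - [[-0.304,0.055,0],[0,0,0]]
    - [[-0.304,0.055,0],[0,0,0]]
    - [[-0.304,0.054,0],[0,0,0]]
    - [[-0.304,0.054,0],[0,0,0]]
    - [[0,0,0],[0,0,0]]
    - [[0,0,0],[0,0,0]]

```text
clock: 28.4
tcp_pos: [0.4456, 0.0198, 0.1316]
tcp_rot: [-0.0, 0.942, 0.337, -0.0]
ft_force: [0.3, 0.1, 0.3]
width: 0.091
grasp_force: 0.0
```

>>> step_arm:
  commands:
    - [[0,0,0.2],[0,0,0]]
    - [[0,0,0.3],[0,0,0]]
    - [[0,0,0],[0,0,0]]
    - [[0,0,0],[0,0,0]]
    - [[0,0,0],[0,0,0]]

```text
clock: 28.9
tcp_pos: [0.4468, 0.0203, 0.083]
tcp_rot: [0.0, 0.941, 0.338, 0.0]
ft_force: [-0.0, -0.3, 0.0]
width: 0.0913
grasp_force: 0.0
```

```bash
python3 plan.py .446,.02,.01,-50.6
```

```text
tcp [0.4468 0.0203 0.083 ] yaw -50.6 w 0.0913
shift now [-0.009 -0.003  0.73 ] turn z 0.012 | shift after turn [-0.009 -0.003  0.73 ]
```

>>> step_arm:
  commands:
    - [[-0.009,0,0.2],[0,0,0]]
    - [[0,0,0.2],[0,0,0]]
    - [[0,0,0.2],[0,0,0]]
    - [[0,0,0.13],[0,0,0]]
    - [[0,0,0],[0,0,0]]
    - [[0,0,0],[0,0,0]]

```text
clock: 29.5
tcp_pos: [0.4458, 0.0195, 0.0097]
tcp_rot: [0.0, 0.941, 0.337, 0.0]
ft_force: [0.3, -0.5, -0.1]
width: 0.0912
grasp_force: 0.0
```

>>> step_arm:
  commands:
    - [[0,0,0],[0,0,0]]
    - [[0,0,0],[0,0,0]]
    - [[0,0,0],[0,0,0]]
    - [[0,0,0],[0,0,0]]
    - [[0,0,0],[0,0,0]]
    - [[0,0,0],[0,0,0]]
  claw: 255

```text
clock: 30.1
tcp_pos: [0.4454, 0.0195, 0.0092]
tcp_rot: [0.0, 0.941, 0.337, 0.0]
ft_force: [-1.5, -0.8, 6.4]
width: 0.0581
grasp_force: 14.9
```

>>> step_arm:
  commands:
    - [[0,0,-0.2],[0,0,0]]
    - [[0,0,-0.3],[0,0,0]]
    - [[0,0,-0.3],[0,0,1]]
    - [[0,0,-0.1],[0,0,1]]
    - [[0,0,0],[0,0,1]]
    - [[0,0,0],[0,0,1]]
    - [[0,0,0],[0,0,1]]
    - [[0,0,0],[0,0,1]]
    - [[0,0,0],[0,0,1]]
    - [[0,0,0],[0,0,1]]
    - [[0,0,0],[0,0,1]]
    - [[0,0,0],[0,0,0.85]]

```text
clock: 31.3
tcp_pos: [0.445, 0.0195, 0.0988]
tcp_rot: [0.0, 1.0, -0.001, -0.0]
ft_force: [-0.4, 0.6, -1.4]
width: 0.0583
grasp_force: 14.9
```

```bash
python3 plan.py .529,.232,.1,-90
```

```text
tcp [0.445  0.0195 0.0988] yaw -90.1 w 0.0583
shift now [ 0.836 -2.127 -0.012] turn z -0.033 | shift after turn [ 0.84  -2.125 -0.012]
```

>>> step_arm:
  commands:
    - [[0.105,-0.266,0],[0,0,0]]
    - [[0.105,-0.266,0],[0,0,0]]
    - [[0.105,-0.266,0],[0,0,0]]
    - [[0.105,-0.266,0],[0,0,0]]
    - [[0.104,-0.266,0],[0,0,0]]
    - [[0.104,-0.266,0],[0,0,0]]
    - [[0.104,-0.266,0],[0,0,0]]
    - [[0.104,-0.265,0],[0,0,0]]
    - [[0,0,0.2],[0,0,0]]
    - [[0,0,0.2],[0,0,0]]
    - [[0,0,0],[0,0,0]]
    - [[0,0,0],[0,0,0]]

```text
clock: 32.5
tcp_pos: [0.5285, 0.232, 0.059]
tcp_rot: [0.0, 1.0, 0.0, -0.001]
ft_force: [-0.1, -1.5, -2.1]
width: 0.0582
grasp_force: 14.9
```

>>> step_arm:
  commands:
    - [[0,0,0.1],[0,0,0]]
    - [[0,0,0.1],[0,0,0]]
    - [[0,0,0],[0,0,0]]
    - [[0,0,0],[0,0,0]]

```text
clock: 32.9
tcp_pos: [0.5287, 0.2321, 0.0389]
tcp_rot: [0.0, 1.0, 0.0, -0.0]
ft_force: [-0.4, -1.2, -2.0]
width: 0.0581
grasp_force: 14.9
```

```bash
python3 plan.py .529,.232,.01,-90
```

```text
tcp [0.5287 0.2321 0.0389] yaw -90.0 w 0.0581
shift now [0.003 0.001 0.289] turn z 0.005 | shift after turn [0.003 0.001 0.289]
```

>>> step_arm:
  commands:
    - [[0,0,0.1],[0,0,0]]
    - [[0,0,0.1],[0,0,0]]
    - [[0,0,0.06],[0,0,0]]
    - [[0,0,0.03],[0,0,0]]
    - [[0,0,0],[0,0,0]]
    - [[0,0,0],[0,0,0]]

```text
clock: 33.5
tcp_pos: [0.5288, 0.2322, 0.01]
tcp_rot: [0.0, 1.0, 0.0, -0.0]
ft_force: [0.6, -0.6, -1.7]
width: 0.0581
grasp_force: 14.9
```

>>> step_arm:
  commands:
    - [[0,0,0],[0,0,0]]
    - [[0,0,0],[0,0,0]]
    - [[0,0,0],[0,0,0]]
    - [[0,0,0],[0,0,0]]
    - [[0,0,0],[0,0,0]]
    - [[0,0,-0.1],[0,0,0]]
    - [[0,0,-0.3],[0,0,0]]
    - [[0,0,-0.4],[0,0,0]]
    - [[0,0,-0.4],[0,0,0]]
    - [[0,0,0],[0,0,0]]
    - [[0,0,0],[0,0,0]]
  claw: 0

```text
clock: 34.6
tcp_pos: [0.5294, 0.2325, 0.1315]
tcp_rot: [-0.0, 1.0, 0.0, 0.001]
ft_force: [-0.1, -0.8, -0.7]
width: 0.0912
grasp_force: 0.0
```

```bash
python3 plan.py .4164,-.349,.13,-90 .4164,-.349,.006,-90
```

```text
tcp [0.5294 0.2325 0.1315] yaw -90.0 w 0.0912
shift now [-1.133  5.814  0.007] turn z 0.007 | shift after turn [-1.13   5.815  0.007]
shift now [-3.00e-03  1.00e-03  1.24e+00] turn z -0.0 | shift after turn [-3.00e-03  1.00e-03  1.24e+00]
```

>>> step_arm:
  commands:
    - [[-0.07,0.36,0],[0,0,0]]
    - [[-0.07,0.36,0],[0,0,0]]
    - [[-0.07,0.36,0],[0,0,0]]
    - [[-0.07,0.36,0],[0,0,0]]
    - [[-0.07,0.36,0],[0,0,0]]
    - [[-0.07,0.36,0],[0,0,0]]
    - [[-0.07,0.36,0],[0,0,0]]
    - [[-0.07,0.36,0],[0,0,0]]
    - [[-0.07,0.36,0],[0,0,0]]
    - [[-0.07,0.36,0],[0,0,0]]
    - [[-0.07,0.36,0],[0,0,0]]
    - [[-0.07,0.36,0],[0,0,0]]

```text
clock: 35.8
tcp_pos: [0.4437, -0.2009, 0.129]
tcp_rot: [-0.0, 1.0, 0.0, -0.001]
ft_force: [0.1, 0.3, 0.6]
width: 0.0911
grasp_force: 0.0
```

>>> step_arm:
  commands:
    - [[-0.07,0.36,0],[0,0,0]]
    - [[-0.07,0.36,0],[0,0,0]]
    - [[-0.07,0.36,0],[0,0,0]]
    - [[-0.08,0.414,0],[0,0,0]]
    - [[0,0,0.3],[0,0,0]]
    - [[0,0,0.3],[0,0,0]]
    - [[0,0,0],[0,0,0]]
    - [[0,0,0],[0,0,0]]
    - [[0,0,0],[0,0,0]]

```text
clock: 36.7
tcp_pos: [0.4166, -0.3494, 0.071]
tcp_rot: [0.0, 1.0, 0.0, 0.0]
ft_force: [-0.4, 0.4, -0.3]
width: 0.0912
grasp_force: 0.0
```

```bash
python3 plan.py .4164,-.349,.006,-90; python3 - <<'E'
from h import *
im=snapshot("top"); cv2.imwrite("pics/top2.png",im)
T=[tile(im,"top",.626,.232,[(circ(.626,.232,.045),.004,G),(circ(.626,.232,.032),.074,B)],name="cup"),
tile(im,"top",.529,.232,[(box(.529,.232,0,.058),.045,G)],name="box"),
tile(im,"top",.6375,.019,[(circ(.6375,.019,.045),.004,G),(circ(.6375,.019,.026),.069,B)],name="jar")]
cv2.imwrite("pics/ov2.png",np.hstack(T))
E
```

```text
tcp [ 0.4166 -0.3494  0.071 ] yaw -90.0 w 0.0912
shift now [-0.002 -0.004  0.65 ] turn z 0.012 | shift after turn [-0.002 -0.004  0.65 ]
```

View pics/ov2.png

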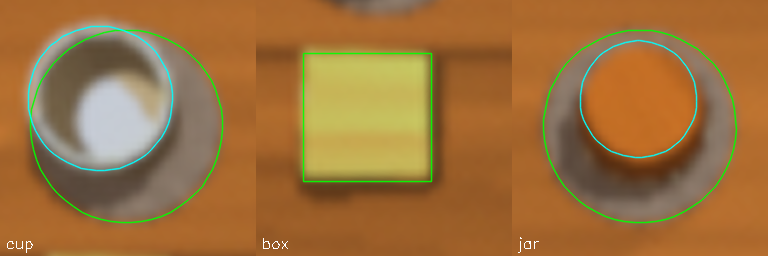

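The cup, box and jar all sit within about 2 mm of their targets. Next is the tin.

>>> step_arm:
  commands:
    - [[0,0,0.2],[0,0,0]]
    - [[0,0,0.2],[0,0,0]]
    - [[0,0,0.15],[0,0,0]]
    - [[0,0,0.1],[0,0,0]]
    - [[0,0,0],[0,0,0]]
    - [[0,0,0],[0,0,0]]

```text
clock: 37.35
tcp_pos: [0.4163, -0.3494, 0.0055]
tcp_rot: [0.0, 1.0, 0.0, 0.0]
ft_force: [0.9, -0.1, -0.2]
width: 0.091
grasp_force: 0.0
```

>>> step_arm:
  commands:
    - [[0,0,0],[0,0,0]]
    - [[0,0,0],[0,0,0]]
    - [[0,0,0],[0,0,0]]
    - [[0,0,0],[0,0,0]]
    - [[0,0,0],[0,0,0]]
    - [[0,0,0],[0,0,0]]
    - [[0,0,0],[0,0,0]]
  claw: 255

```text
clock: 38.05
tcp_pos: [0.416, -0.3492, 0.005]
tcp_rot: [-0.0, 1.0, 0.0, -0.0]
ft_force: [0.5, 0.1, 0.4]
width: 0.0381
grasp_force: 0.0
```

>>> step_arm:
  commands:
    - [[0,0,-0.2],[0,0,0]]
    - [[0,0,-0.3],[0,0,0]]
    - [[0,0,-0.3],[0,0,0]]
    - [[0,0,-0.3],[0,0,0]]
    - [[0,0,-0.2],[0,0,0]]
    - [[0,0,0],[0,0,0]]
    - [[0,0,0],[0,0,0]]

```text
clock: 38.75
tcp_pos: [0.416, -0.3492, 0.1349]
tcp_rot: [0.0, 1.0, 0.0, 0.0]
ft_force: [-0.0, 0.4, -0.1]
width: 0.0008
grasp_force: 0.0
```

```bash
python3 plan.py .5295,.233,.136,-90
```

```text
tcp [ 0.416  -0.3492  0.1349] yaw -90.0 w 0.0008
shift now [ 1.138 -5.821 -0.012] turn z 0.007 | shift after turn [ 1.135 -5.822 -0.012]
```

The grasp missed, so I look at the tin.

```bash
python3 - <<'E'
from h import *
im=snapshot("top"); cv2.imwrite("pics/top3.png",im); s=snapshot("side")
print([(np.round(d["xyz"],3),round(d["conf"],2)) for c in("top","side") for d in find_in(c,"tin")])
u,v=pix("side",[[.41,-.35,.03]])[0].astype(int)
o=cv2.resize(s[v-70:v+70,u-70:u+70],(384,384),interpolation=cv2.INTER_CUBIC)
cv2.imwrite("pics/tin3.png",np.hstack([tile(im,"top",.4164,-.349,[(circ(.4164,-.349,.022),.03,G)],n=384,h=.1),o]))
E
```

```text
[(array([ 0.406, -0.36 ,  0.027]), 0.92)]
```

View pics/tin3.png

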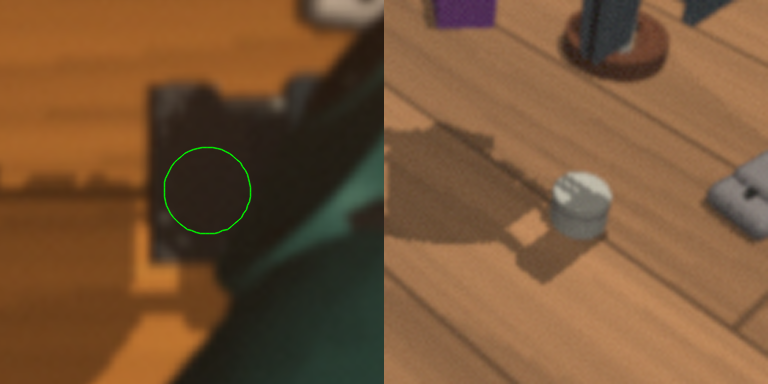

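>>> step_arm:
  commands:
    - [[0,-0.35,0],[0,0,0]]
    - [[0,-0.35,0],[0,0,0]]
    - [[0,-0.35,0],[0,0,0]]
    - [[0,-0.35,0],[0,0,0]]
    - [[0,-0.35,0],[0,0,0]]
    - [[0,0,0],[0,0,0]]
    - [[0,0,0],[0,0,0]]
  claw: 0

```text
clock: 39.65
tcp_pos: [0.4159, -0.1738, 0.1346]
tcp_rot: [-0.0, 1.0, 0.001, -0.0]
ft_force: [-0.1, 0.2, -0.7]
width: 0.0538
grasp_force: 0.0
```

```bash
python3 - <<'E'
from h import *
im=snapshot("top"); cv2.imwrite("pics/top3.png",im); s=snapshot("side")
print([(np.round(d["xyz"],3),round(d["conf"],2)) for c in("top","side") for d in find_in(c,"tin")])
print([(np.round(d["xyz"],3),round(d["conf"],2)) for c in("top","side") for d in find_in(c,"mouse")])
u,v=pix("side",[[.4164,-.349,.03]])[0].astype(int)
o=cv2.resize(s[v-30:v+30,u-30:u+30],(384,384),interpolation=cv2.INTER_CUBIC)
for z in (0,.03):
    q=circ(.4164,-.349,.022); q=(pix("side",np.c_[q,np.full(len(q),z)])-[u-30,v-30])*6.4
    cv2.polylines(o,[q.astype(int)],True,G,1,cv2.LINE_AA)
cv2.imwrite("pics/tin4.png",np.hstack([tile(im,"top",.4164,-.349,[(circ(.4164,-.349,.022),.03,G)],n=384,h=.06),o]))
E
```

```text
[(array([ 0.611, -0.226,  0.025]), 0.71), (array([ 0.406, -0.36 ,  0.029]), 0.87)]
[(array([ 0.548, -0.432,  0.029]), 0.83), (array([ 0.612, -0.228,  0.025]), 0.62), (array([ 0.532, -0.448,  0.024]), 0.7), (array([ 0.406, -0.359,  0.028]), 0.21)]
```

View pics/tin4.png

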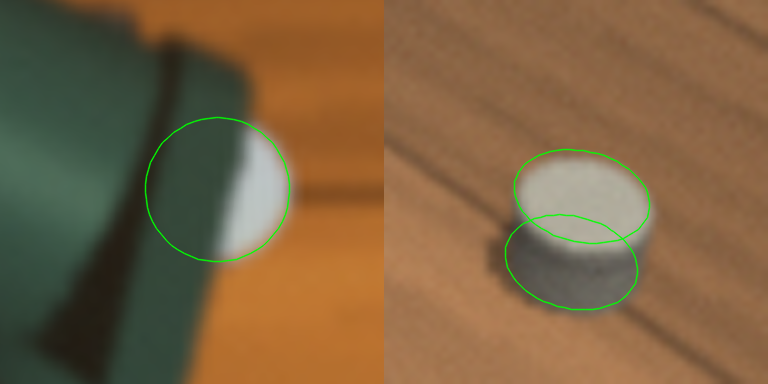

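The tin hasn't moved noticeably, so I go back, close partway and look at the fingertips.

>>> step_arm:
  commands:
    - [[0,0.35,0],[0,0,0]]
    - [[0,0.35,0],[0,0,0]]
    - [[0,0.35,0],[0,0,0]]
    - [[0,0.35,0],[0,0,0]]
    - [[0,0.35,0],[0,0,0]]
    - [[0,0,0.3],[0,0,0]]
    - [[0,0,0.3],[0,0,0]]
    - [[0,0,0.3],[0,0,0]]
    - [[0,0,0.2],[0,0,0]]
    - [[0,0,0.2],[0,0,0]]
    - [[0,0,0],[0,0,0]]
    - [[0,0,0],[0,0,0]]

```text
clock: 41.15
tcp_pos: [0.4159, -0.3495, 0.0052]
tcp_rot: [-0.0, 1.0, 0.0, -0.0]
ft_force: [-0.1, 0.2, 0.9]
width: 0.0912
grasp_force: 0.0
```

>>> step_arm:
  commands:
    - [[0,0,0],[0,0,0]]
    - [[0,0,0],[0,0,0]]
    - [[0,0,0],[0,0,0]]
    - [[0,0,0],[0,0,0]]
    - [[0,0,0],[0,0,0]]
    - [[0,0,0],[0,0,0]]
  claw: 100

```text
clock: 41.75
tcp_pos: [0.4161, -0.3493, 0.0052]
tcp_rot: [0.0, 1.0, 0.0, 0.0]
ft_force: [-0.8, 0.4, -0.4]
width: 0.0555
grasp_force: 0.0
```

```bash
python3 - <<'E'
from h import *
s=snapshot("side")
u,v=pix("side",[[.4164,-.349,.03]])[0].astype(int)
cv2.imwrite("pics/tin5.png",cv2.resize(s[v-45:v+45,u-45:u+45],(540,540),interpolation=cv2.INTER_CUBIC))
E
```

```text
(no output)
```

View pics/tin5.png

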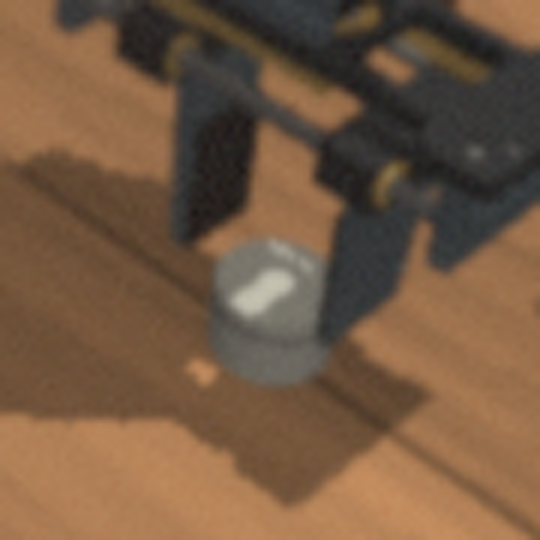

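```bash
python3 - <<'E'
from h import *
u,v=pix("side",[[.4164,-.349,.03]])[0].astype(int)
for n,y in (("R",-.377),("L",-.3215)):
    for x in (.4,.432): print(n,x,[(z,*((pix("side",[[x,y,z]])[0]-[u-45,v-45])*6).round()) for z in (.0,.01,.02,.03)])
E
```

```text
R 0.4 [(0.0, np.float64(298.0), np.float64(402.0)), (0.01, np.float64(302.0), np.float64(381.0)), (0.02, np.float64(306.0), np.float64(360.0)), (0.03, np.float64(309.0), np.float64(339.0))]
R 0.432 [(0.0, np.float64(356.0), np.float64(358.0)), (0.01, np.float64(359.0), np.float64(337.0)), (0.02, np.float64(363.0), np.float64(317.0)), (0.03, np.float64(367.0), np.float64(296.0))]
L 0.4 [(0.0, np.float64(177.0), np.float64(314.0)), (0.01, np.float64(180.0), np.float64(294.0)), (0.02, np.float64(182.0), np.float64(274.0)), (0.03, np.float64(185.0), np.float64(253.0))]
L 0.432 [(0.0, np.float64(234.0), np.float64(274.0)), (0.01, np.float64(237.0), np.float64(254.0)), (0.02, np.float64(240.0), np.float64(234.0)), (0.03, np.float64(243.0), np.float64(213.0))]
```

The fingertips sit about 25 mm above the nominal TCP at this opening, so I go lower with the force watched.

>>> step_arm:
  commands:
    - [[0,0,0.05],[0,0,0]]
    - [[0,0,0.05],[0,0,0]]
    - [[0,0,0.03],[0,0,0]]
    - [[0,0,0],[0,0,0]]
    - [[0,0,0],[0,0,0]]
  claw: 90

```text
clock: 42.3
tcp_pos: [0.416, -0.3492, -0.0081]
tcp_rot: [-0.0, 1.0, 0.0, -0.0]
ft_force: [0.7, 0.7, -1.4]
width: 0.0593
grasp_force: 0.0
```

>>> step_arm:
  commands:
    - [[0,0,0],[0,0,0]]
    - [[0,0,0],[0,0,0]]
    - [[0,0,0],[0,0,0]]
    - [[0,0,0],[0,0,0]]
  claw: 140
  force: 12

```text
clock: 42.7
tcp_pos: [0.4162, -0.3493, -0.0078]
tcp_rot: [0.0, 1.0, 0.0, 0.0]
ft_force: [-0.7, -0.8, 0.7]
width: 0.0438
grasp_force: 12.0
```

>>> step_arm:
  commands:
    - [[0,0,-0.2],[0,0,0]]
    - [[0,0,-0.3],[0,0,0]]
    - [[0,0,-0.3],[0,0,0]]
    - [[0,0,-0.3],[0,0,0]]
    - [[0,0,-0.3],[0,0,0]]
    - [[0,0,0],[0,0,0]]
    - [[0,0,0],[0,0,0]]
  claw: 255
  force: 15

```text
clock: 43.4
tcp_pos: [0.4162, -0.3493, 0.1323]
tcp_rot: [0.0, 1.0, 0.0, 0.0]
ft_force: [0.1, 0.6, -0.6]
width: 0.0432
grasp_force: 15.0
```

```bash
python3 plan.py .53,.233,.132,-90
```

```text
tcp [ 0.4162 -0.3493  0.1323] yaw -90.0 w 0.0432
shift now [ 1.141 -5.823 -0.   ] turn z 0.007 | shift after turn [ 1.138 -5.823 -0.   ]
```

>>> step_arm:
  commands:
    - [[0.07,-0.36,0],[0,0,0]]
    - [[0.07,-0.36,0],[0,0,0]]
    - [[0.07,-0.36,0],[0,0,0]]
    - [[0.07,-0.36,0],[0,0,0]]
    - [[0.07,-0.36,0],[0,0,0]]
    - [[0.07,-0.36,0],[0,0,0]]
    - [[0.07,-0.36,0],[0,0,0]]
    - [[0.07,-0.36,0],[0,0,0]]
    - [[0.07,-0.36,0],[0,0,0]]
    - [[0.07,-0.36,0],[0,0,0]]
    - [[0.07,-0.36,0],[0,0,0]]
    - [[0.07,-0.36,0],[0,0,0]]

```text
clock: 44.6
tcp_pos: [0.499, 0.0843, 0.1306]
tcp_rot: [0.0, 1.0, 0.0, -0.001]
ft_force: [0.9, -0.1, -1.4]
width: 0.0435
grasp_force: 15.0
```

>>> step_arm:
  commands:
    - [[0.07,-0.36,0],[0,0,0]]
    - [[0.07,-0.36,0],[0,0,0]]
    - [[0.07,-0.36,0],[0,0,0]]
    - [[0.09,-0.423,0],[0,0,0]]
    - [[0,0,0.3],[0,0,0]]
    - [[0,0,0.3],[0,0,0]]
    - [[0,0,0.1],[0,0,0]]
    - [[0,0,0],[0,0,0]]
    - [[0,0,0],[0,0,0]]
    - [[0,0,0],[0,0,0]]
    - [[0,0,0],[0,0,0]]

```text
clock: 45.7
tcp_pos: [0.5305, 0.2332, 0.0632]
tcp_rot: [-0.0, 1.0, 0.0, 0.001]
ft_force: [-0.2, -0.5, 0.4]
width: 0.0435
grasp_force: 15.0
```

```bash
python3 plan.py .53,.233,.038,-90; python3 - <<'E'
from h import *
s=snapshot("side"); p=sense()["tcp_pos"]
u,v=pix("side",[[.53,.233,.05]])[0].astype(int)
o=cv2.resize(s[v-40:v+40,u-40:u+40],(560,560),interpolation=cv2.INTER_CUBIC)
for q,z in ((circ(p[0],p[1],.022),p[2]+.008),(circ(p[0],p[1],.022),p[2]+.038),(box(.53,.233,0,.058),.045)):
    q=(pix("side",np.c_[q,np.full(len(q),z)])-[u-40,v-40])*7
    cv2.polylines(o,[q.astype(int)],True,G,1,cv2.LINE_AA)
cv2.imwrite("pics/tin6.png",o)
E
```

```text
tcp [0.5305 0.2332 0.0632] yaw -90.0 w 0.0435
shift now [-0.005  0.002  0.252] turn z 0.003 | shift after turn [-0.005  0.002  0.252]
```

View pics/tin6.png

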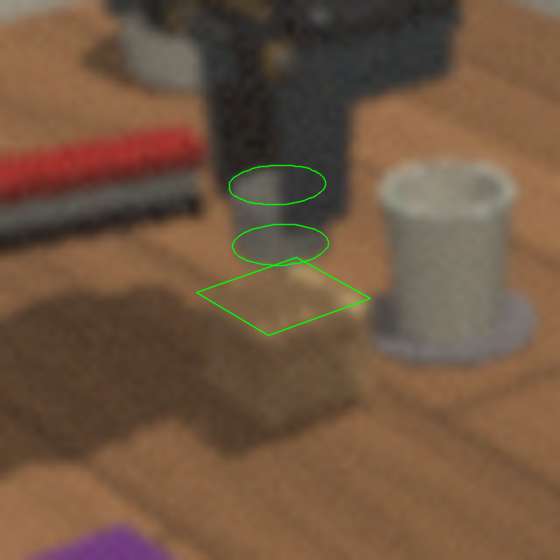

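The tin is held as modelled, 26 mm above the middle of the box. I lower it.

>>> step_arm:
  commands:
    - [[0,0,0.1],[0,0,0]]
    - [[0,0,0.08],[0,0,0]]
    - [[0,0,0.04],[0,0,0]]
    - [[0,0,0.02],[0,0,0]]
    - [[0,0,0.01],[0,0,0]]
    - [[0,0,0],[0,0,0]]
    - [[0,0,0],[0,0,0]]

```text
clock: 46.45
tcp_pos: [0.5296, 0.233, 0.0372]
tcp_rot: [0.0, 1.0, 0.0, -0.0]
ft_force: [-3.8, -2.7, 6.3]
width: 0.0435
grasp_force: 15.0
```

>>> step_arm:
  commands:
    - [[0,0,0],[0,0,0]]
    - [[0,0,0],[0,0,0]]
    - [[0,0,0],[0,0,0]]
    - [[0,0,0],[0,0,0]]
    - [[0,0,0],[0,0,0]]
    - [[0,0,0],[0,0,0]]
    - [[0,0,-0.1],[0,0,0]]
    - [[0,0,-0.3],[0,0,0]]
    - [[0,0,-0.4],[0,0,0]]
    - [[0,0,-0.4],[0,0,0]]
    - [[0,0,0],[0,0,0]]
  claw: 0

```text
clock: 47.55
tcp_pos: [0.5327, 0.2343, 0.163]
tcp_rot: [-0.002, 1.0, 0.0, 0.004]
ft_force: [0.4, 0.1, -0.3]
width: 0.0913
grasp_force: 0.0
```

>>> step_arm:
  commands:
    - [[0,0.35,0],[0,0,0]]
    - [[0,0.35,0],[0,0,0]]
    - [[0,0.35,0],[0,0,0]]
    - [[0,0.35,0],[0,0,0]]
    - [[0,0.35,0],[0,0,0]]
    - [[0,0.35,0],[0,0,0]]
    - [[0,0.35,0],[0,0,0]]
    - [[0,0.35,0],[0,0,0]]
    - [[0,0,0],[0,0,0]]
    - [[0,0,0],[0,0,0]]

```text
clock: 48.55
tcp_pos: [0.5298, -0.0473, 0.1571]
tcp_rot: [-0.0, 1.0, -0.001, -0.0]
ft_force: [0.0, 0.5, 1.0]
width: 0.0906
grasp_force: 0.0
```

```bash
python3 - <<'E'
from h import *
im=snapshot("top"); s=snapshot("side"); cv2.imwrite("pics/top9.png",im)
for q in("mouse","stapler"): print([(np.round(d["xyz"],3),round(d["conf"],2)) for d in find_in("top",q)])
u,v=pix("side",[[.56,.1,.05]])[0].astype(int)
T=[tile(im,"top",.626,.232,[(circ(.626,.232,.045),.004,G),(circ(.626,.232,.032),.074,B)],name="cup"),
tile(im,"top",.53,.233,[(box(.53,.233,0,.058),.045,G),(circ(.53,.233,.022),.075,B)],name="box"),
tile(im,"top",.6375,.019,[(circ(.6375,.019,.045),.004,G),(circ(.6375,.019,.026),.069,B)],name="jar")]
o=cv2.resize(s[120:260,220:480],(768,344),interpolation=cv2.INTER_CUBIC)
cv2.imwrite("pics/fin.png",np.vstack([np.hstack(T),o])[:600])
E
```

```text
[(array([0.546, 0.442, 0.047]), 0.47)]
[(array([0.547, 0.442, 0.044]), 0.57)]
```

View pics/fin.png

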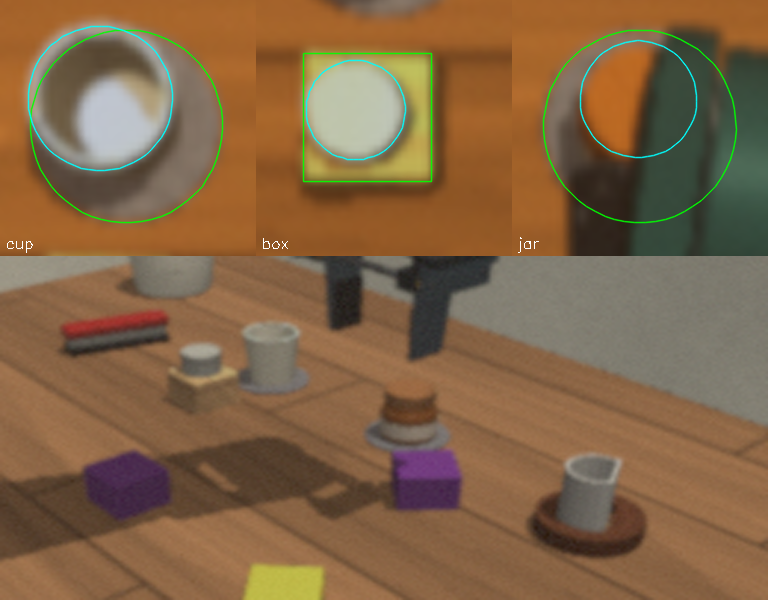

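All five things are in place, and the stapler and mouse haven't moved. I hand the job in.

```bash
python3 -c "
from workcell import *
print(close_job())"
```

```text
the job is handed in; nothing more can be done
None
```

The job is handed in. In the last pictures the cup, box and tin were within about 2 mm of their targets, as were the jar and the pot when last checked unobstructed. Everything was released at about 49 s, and the mouse and stapler were left alone. The hand-in call returned no verdict.

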